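Fetch the dovetail template from its box

ROBOT

A 6-joint arm with a two-finger parallel gripper is mounted at the origin on the work surface. World frame = base frame: x ahead of the robot, y to its left, z up, the work surface at z = 0. Lengths are in m, angles in rad, forces in N, time in s.
With the tool pointing down it reaches from about 0.35 to 0.975 m from the base axis. Payload 4.9 kg.
Tool frame: the origin (TCP) lies at the very end of the fingers, on their centre line; the grasp point (between the pads) lies 19 mm behind it; z points along the fingers, y is the line along which they close (so a half turn about z gives the same grasp; the last joint's range is limited). The gripper opens to 85 mm and grips with 20 to 120 N. Pads are 22 mm wide; open, the fingers measure 114 mm over their backs; the gripper's body (76 mm by 85 mm) begins 54 mm behind the grasp point. The pads swing forward as they close: fully open they stand 13 mm farther back than shut.
Start: joints at [-1.396, 0.053, 1.613, -0, 1.476, -0.119], TCP at [0.181, -0.598, 0.231] pointing down, gripper open.
Joint ranges: [-3.01, 3.01], [-1.01, 2.22], [0.06, 2.58], [-1.02, 4.17], [0.09, 2.62], [-3.14, 3.14]. Speed limits (rad/s): [2.57, 2.57, 3.14, 3.14, 3.14, 3.14].

INTERFACE

Orientations are given as a rotation vector (axis times angle).
In Python, from station import ctrl gives the robot as it stands. The module is installed in compiled form; this text tells all that it offers.
- The arm moves only by the tool jog_arm, never from a script. Its argument "steps" is a list of rows, each an object with "delta_rot": the turn, a rotation vector about the tool's x, y, z in degrees, a list of three; "linear": the shift along the tool's x, y, z in m, a list of three; "grip": the finger opening in m, from 0 to 0.0854. In form: [{"delta_rot": [rx, ry, rz], "linear": [x, y, z], "grip": grip}, ...]. A call has 1 to 10 rows; each row shifts and turns the commanded pose from where the row before left it, along the tool's axes as they then stand; what a row does not reach is not made up. A row lasts 1/10 s, in which the tool goes at most 50 mm and 8.59 degrees, less where a joint would pass 70% of its speed; a pose out of reach is approached as far as the arm can. A call with a gripper value outside its range is refused whole. The fingers move at their own pace and stop on an object; "newtons" is the grip in N (left out, the last holds). Time passes only in rows, so rows that do not move let the fingers close. It gives the time, the measured TCP pose, the force, the opening and the grip force at its end, in the units of the state.
- ctrl.get_obs(): the state, without advancing time (a new reading comes with each control period).
- ctrl.get_image(name): name is "side" or "top"; returns (picture, depth): 480x640x3 uint8, red, green, blue; 480x640 float32, m along the optical axis (not along the pixel's ray), 0 where there is no reading.
- ctrl.camera_info(name): a dict with "camera_matrix" (3x3 intrinsics, pixels), "distortion" ([k1, k2, p1, p2, k3] as OpenCV has them; the pictures are not rectified), "R" (3x3) and "t" (3): a world point X has camera coordinates R X + t. Camera axes: x right, y down, z forward; pixel columns grow to the right and rows downward; lengths in m; the calibration is good to about 2 mm. A picture is of the moment at which its call begins. camera_info takes no time and is no camera call.
- ctrl.finish_job(): hands the job in; it is judged then, once.
The state is a dict: "t": time; "q": joint angles; "dq": joint speeds; "effort": joint torques, N m; "tool_pos": TCP position; "tool_rot": TCP orientation; "contact_force": force on the tool from outside, world axes, zero at the start; "wrist_torque": the same for the moment, N m; "opening": finger opening in m; "grip_force": force on a finger pad.
Only numpy, scipy, OpenCV 4.12 (cv2) and the standard library are available. Lean on these libraries where they do the work, as an engineer would, in place of code of your own. Each camera call takes 0.05 s, during which the arm holds its last target. There are 200 camera calls.

TASK

Someone left the loose pressing block on the lid of the template box: put it back on top of the arched bending form so that it lies balanced and nearly level on the middle of the crown, and let go of it. Then swing the box's lid up until it stands upright and leave it open, draw out the dovetail template (the plate with the notched top edge; the plain plate stays in the box) and finish while still holding it, upright and still, notches up, above the middle of the drawing sheet with its lower edge about 10 cm clear of the paper. Do not drop the block, and leave the other tools and pieces on the bench where they are.

Things in the scene. Friction and masses are not known exactly. Their poses are not given: they have to be found in the camera images.
- box: Oak template box, dovetailed, fixed, open under its lid: 130 (x) x 170 (y) x 90 mm high, walls and floor 8 mm. Origin: centre of its underside, on the bench; +x to the hinge side, -x to the side of the lid's tongue, z up. Inside, two plate slots along x, centred 35 mm to the +y and -y side; each is a pair of floor strips 18 mm high, 4 mm thick, 14 mm apart.
- lid (a joint): Angle of the box's lid: 0 shut, 1.57 upright, 1.9 stop. The hinge is the top edge of the box's +x side, along the box's y; it is stiff, so the lid stays where it is left. Lifting at the tongue takes 3 to 4 N. The lid is a board 130 x 170 x 10 mm, 0.22 kg, on top of the walls: shut, its top face is 100 mm above the bench.
- lid_tongue (a point): Grip point of the lid's tongue: a tab in the plane of the lid, 22 mm wide (along the box's y), 14 mm thick, 38 mm out beyond the middle of the lid's front (-x) edge. The point is mid-width, mid-thickness, 23 mm beyond that edge, 153 mm from the hinge. Lid shut: tab level, 95 mm above the bench, free space below; lid upright: tab points up.
- lid_hinge (a point): Point on the lid's hinge line, at the middle of the box's width, 90 mm above the bench.
- caul: Pressing block of plain oak, loose, 90 (x) x 40 (y) x 28 (z) mm, about 0.08 kg. Origin: centre of its underside. Starts lying flat on the shut lid.
- form: Arched bending form of plywood, fixed to the bench: 130 mm long (its x axis) and 130 mm wide, its top a half cylinder of radius 65 mm whose axis is the form's x axis; on a 150 x 160 x 12 mm base board. Origin: centre of its underside. Height 130 mm.
- form_crown (a point): Middle of the crown line of the bending form, its highest point, 130 mm above the bench. The crown line runs along the form's x axis.
- template: Dovetail template: light wooden plate 75 (x) x 10 (y, thickness) x 75 (z) mm, 0.06 kg, loose, on edge in one of the box's slots, hidden under the lid. Its top 15 mm is notched: a 25 mm wide middle tooth and a narrow slanted tooth at each end; solid below. Origin: centre of its lower edge, 8 mm above the bench in the box; z up to the notched edge.
- blank: Plain wooden plate 75 x 10 x 75 mm with a straight top edge, about 0.06 kg, standing in the other slot, with the same axes and origin as the template. It stays in the box.
- sheet_mid (a point): Middle of the paper sheet (145 x 135 mm) on the low drawing board (160 x 150 mm), fixed on the bench; the paper's surface is 10 mm above the bench.
- plane: Bystander: black metal hand plane with dark wooden handles, 260 x 60 mm, 110 mm high, behind the drawing board.
- offcut: Bystander: flat piece of light wood with four pins cut along one edge, about 85 x 110 x 18 mm, lying in front of the drawing board.
- glue: Bystander: white glue bottle, 56 mm across, 150 mm tall.
- mallet: Bystander: wooden mallet lying down at the left.
- square: Bystander: try square with a dark wooden stock 120 mm and a steel blade 150 mm, lying flat at the far right.
- chisel: Bystander: wooden-handled hand tool lying at the right.
- wedge_block: Bystander: dark wooden block 50 x 80 x 30 mm, beyond the bending form or the box on the right.
Not all that is in view belongs to the job. Leave any purple look-alike of the box alone.

How it is judged:
By the outcome, as a careful person would: the job done as asked, in the order asked, and still so for the second after the job is handed in, while the arm keeps its last pose, push and grip.
It also fails if it takes over 72 s, if anything falls off the work surface, if the arm or the gripper's body presses on something with over 40 N, if the wrist force passes 120 N, or if a joint passes its speed limit or range.

## Working session

There is one attempt and no reset: what is moved stays moved. The work goes in short steps, Python scripts to look and compute and a tool call to move; the robot and the scene stay as the last step left them, time stands still between calls to the robot, and variables do not carry over. Pictures are saved under pics/ and viewed, at most 10 in all, crops included, and the job is handed in when it is done.

Besides the shell and the picture viewer there is one more tool, called after "Emit:" by a JSON object that holds its "fn" and its "kwargs". jog_arm: Moves the arm, as the interface text tells. Its arguments: {"type":"object","properties":{"steps":{"type":"array"},"newtons":{"type":"number"}},"required":["steps"]}

```bash
mkdir -p pics
cat > h.py <<'E'
import numpy as np, cv2
from scipy.spatial.transform import Rotation as Ro
from station import ctrl
def snap(n,fn=None):
    im,d=ctrl.get_image(n)
    if fn: cv2.imwrite('pics/'+fn,im[:,:,::-1])
    return im,d
def ray(n,uv):
    c=ctrl.camera_info(n);K=np.array(c['camera_matrix']);D=np.array(c['distortion']);R=np.array(c['R']);t=np.array(c['t'])
    p=cv2.undistortPoints(np.array(uv,float).reshape(-1,1,2),K,D).reshape(-1,2)
    return -R.T@t, np.c_[p,np.ones(len(p))]@R   # origin, dirs (z depth scale)
def onplane(n,uv,z):
    o,d=ray(n,uv); return o+d*((z-o[2])/d[:,2])[:,None]
def cloud(n,d):
    v,u=np.mgrid[0:480,0:640]; o,dr=ray(n,np.c_[u.ravel(),v.ravel()])
    return (o+dr*d.reshape(-1,1)).reshape(480,640,3)
def proj(n,P):
    c=ctrl.camera_info(n);R=np.array(c['R'])
    return cv2.projectPoints(np.array(P,float).reshape(-1,3),cv2.Rodrigues(R)[0],np.array(c['t'],float),np.array(c['camera_matrix']),np.array(c['distortion']))[0].reshape(-1,2)
E
python3 - <<'E'
from h import *
a,da=snap('top','t0.png');b,db=snap('side','s0.png')
np.savez('s0.npz',a=a,da=da,b=b,db=db)
o=ctrl.get_obs();print(o)
for n in('top','side'):print(ray(n,[[320,240]]))
E
```

```text
{'t': 0.1, 'q': array([-1.39600354e+00,  5.33424875e-02,  1.61415219e+00,  1.02205033e-05,
        1.47600281e+00, -1.18990461e-01]), 'dq': array([-0.00073561, -0.00013941, -0.00224708,  0.00117848, -0.00098578,
       -0.00024318]), 'effort': array([-6.78336892e-04, -3.94907570e+01, -3.71363068e+01, -1.68592978e-04,
        3.90407309e-03,  1.14948963e-05]), 'tool_pos': array([ 0.18089501, -0.59766163,  0.23015663]), 'tool_rot': array([-3.10587660e+00, -4.59535642e-01,  6.74570788e-05]), 'contact_force': array([0.94721992, 0.08922025, 0.76198845]), 'wrist_torque': array([-0.04445685,  0.0076995 , -0.03584687]), 'grip_force': 0.0, 'opening': 0.08524531370465899}
(array([0.34546064, 0.02353315, 1.12174466]), array([[ 0.18601103, -0.02454125, -0.98237167]]))
(array([-0.05112337,  1.31908735,  1.15421777]), array([[ 0.33130747, -0.73543078, -0.59109792]]))
```

View pics/t0.png

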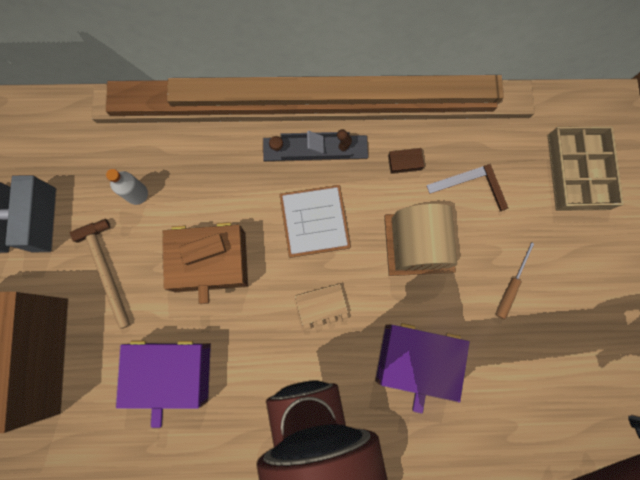

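View pics/s0.png

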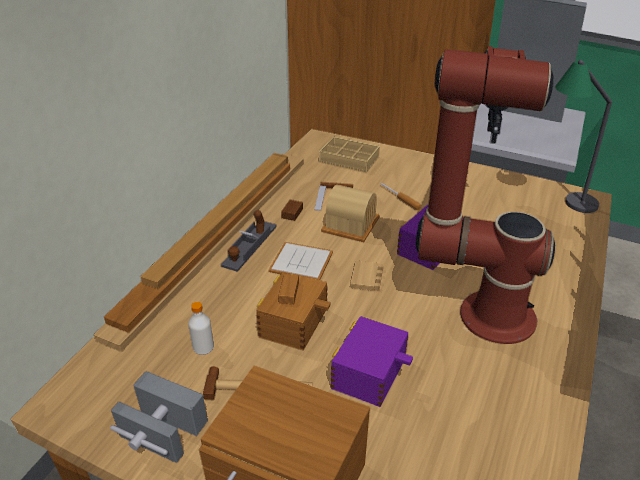

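The pictures show the oak box at top (204,258), with its tongue at (204,294) and hinges at the far side. The block lies on its lid at (205,249). The form is at (424,238), the sheet at (315,220), and purple look-alikes at (162,375) and (424,362). The oak box is the right one because it is oak-coloured and carries the block. I'll confirm that in a crop and measure.

Run:
```python
from h import *
s=np.load('s0.npz');P=cloud('top',s['da']);a=s['a']
def rect(box,zlo,zhi,name,extra=None):
    u0,v0,u1,v1=box;m=np.zeros((480,640),bool);m[v0:v1,u0:u1]=1
    m&=(P[...,2]>zlo)&(P[...,2]<zhi)
    if extra is not None:m&=extra
    p=P[m];r=cv2.minAreaRect(p[:,:2].astype(np.float32))
    print(name,len(p),np.round(p.mean(0),4),'rect',np.round(r[0],4),np.round(r[1],4),round(r[2],1),'zmed',round(np.median(p[:,2]),4))
    return m
rect((150,215,260,310),.118,.14,'caul')
rect((150,215,260,310),.085,.112,'lid+tongue')
rect((150,215,260,284),.094,.106,'lid')
rect((190,291,218,310),.08,.11,'tongue')
m=rect((380,190,470,280),.126,.15,'crown')
rect((380,190,470,280),.09,.14,'form upper')
rect((380,190,470,280),.006,.018,'formbase')
w=(a.min(2)>150)
rect((270,175,360,265),.0,.03,'sheet',w)
rect((270,175,360,265),.005,.03,'board')
# colour-based: cast contours
hsv=cv2.cvtColor(a,cv2.COLOR_RGB2HSV)
crops=[cv2.resize(a[v0:v0+110,u0:u0+110],(390,390),interpolation=cv2.INTER_CUBIC) for u0,v0 in((150,205),(370,185))]
cv2.imwrite('pics/c1.png',np.hstack(crops)[:,:,::-1])
```

```text
caul 824 [0.5202 0.2518 0.1275] rect [0.5207 0.2525] [0.0414 0.0905] 18.5 zmed 0.1278
lid+tongue 4108 [0.5012 0.2565 0.0998] rect [0.4939 0.2568] [0.1765 0.1708] 3.2 zmed 0.0999
lid 3620 [0.5082 0.2559 0.0999] rect [0.5125 0.258 ] [0.1372 0.1707] 3.0 zmed 0.0999
tongue 141 [0.4192 0.2519 0.1016] rect [0.4193 0.2522] [0.0267 0.0222] 1.4 zmed 0.1016
crown 1149 [ 0.5433 -0.2433  0.129 ] rect [ 0.5444 -0.2424] [0.1307 0.0574] 0.7 zmed 0.1289
form upper 3180 [ 0.5418 -0.2363  0.1191] rect [ 0.5438 -0.2432] [0.1324 0.1219] 2.2 zmed 0.1227
formbase 751 [ 0.5168 -0.2061  0.012 ] rect [ 0.5699 -0.2578] [0.2087 0.194 ] 2.8 zmed 0.012
sheet 3198 [0.6051 0.0087 0.0101] rect [0.6061 0.0084] [0.1444 0.1341] 7.8 zmed 0.0101
board 3983 [0.6045 0.0087 0.01  ] rect [0.611  0.0062] [0.2087 0.2187] 89.2 zmed 0.0099
```

View pics/c1.png

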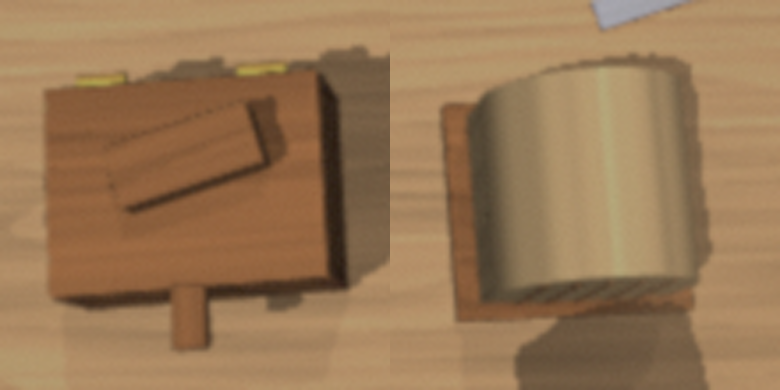

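The crop confirms the oak box, its tongue and the block (the purple boxes differ plainly), and the form with its crown line along about +x. First I'll turn the tool to the block's yaw.

Emit:
{"fn": "jog_arm", "kwargs": {"steps": [{"delta_rot": [0, 0, -8.5], "linear": [0, 0, 0], "grip": 0.065}, {"delta_rot": [0, 0, -8.5], "linear": [0, 0, 0], "grip": 0.065}, {"delta_rot": [0, 0, -8.5], "linear": [0, 0, 0], "grip": 0.065}, {"delta_rot": [0, 0, -8.5], "linear": [0, 0, 0], "grip": 0.065}, {"delta_rot": [0, 0, -8.5], "linear": [0, 0, 0], "grip": 0.065}, {"delta_rot": [0, 0, -8.5], "linear": [0, 0, 0], "grip": 0.065}, {"delta_rot": [0, 0, -8.5], "linear": [0, 0, 0], "grip": 0.065}, {"delta_rot": [0, 0, -8.5], "linear": [0, 0, 0], "grip": 0.065}, {"delta_rot": [0, 0, -8.5], "linear": [0, 0, 0], "grip": 0.065}, {"delta_rot": [0, 0, -8.5], "linear": [0, 0, 0], "grip": 0.065}]}}

```text
t: 1.1
tool_pos: [0.181, -0.5978, 0.2306]
tool_rot: [-1.973, -2.444, -0.001]
contact_force: [0.2, -0.1, -0.0]
opening: 0.0649
grip_force: 0.0
```

Emit:
{"fn": "jog_arm", "kwargs": {"steps": [{"delta_rot": [0, 0, -6.7], "linear": [0, 0, 0], "grip": 0.065}]}}

```text
t: 1.2
tool_pos: [0.1809, -0.5978, 0.2305]
tool_rot: [-1.827, -2.554, -0.001]
contact_force: [-0.4, 0.2, -0.4]
opening: 0.0647
grip_force: 0.0
```

```bash
cat >> h.py <<'E'
def go(*pts):
    o=ctrl.get_obs();R=Ro.from_rotvec(o['tool_rot']);p=o['tool_pos'];M=R.as_matrix()
    print('pos',np.round(p,4),'yaw_y',round(np.degrees(np.arctan2(M[1,1],M[0,1])),2),'toolz',np.round(M[:,2],3),'t',round(o['t'],2),'F',np.round(o['contact_force'],1),'open',round(o['opening'],4),'g',round(o['grip_force'],1),'q',np.round(o['q'],2))
    for t in pts:
        d=M.T@(np.array(t)-p); n=int(np.ceil(np.linalg.norm(d)/.048)); print('to',t,'delta',np.round(d,4),'rows',n,'each',np.round(d/max(n,1),4)); p=np.array(t)
E
python3 - <<'E'
from h import *
from scipy.optimize import least_squares
go((.45,-.2,.231),(.521,.2525,.231),(.521,.2525,.103))
s=np.load('s0.npz');P=cloud('top',s['da'])[190:280,380:470].reshape(-1,3)
p=P[(P[:,2]>.085)&(P[:,2]<.14)&(P[:,0]>.49)&(P[:,0]<.6)]
f=lambda k:np.hypot(p[:,1]-k[0]-k[1]*(p[:,0]-.544),p[:,2]-k[2])-.065
r=least_squares(f,[-.243,0,.065],loss='soft_l1',f_scale=.002);print('axis y, slope deg',r.x[0],np.degrees(np.arctan(r.x[1])),'z',r.x[2],np.std(f(r.x)))
# lid yaw via plane-cast edges
P=cloud('top',s['da']);m=(P[...,2]>.094)&(P[...,2]<.14);m[:,:150]=0;m[:,260:]=0;m[:215]=0;m[283:]=0
q=P[m];
for ax in(0,1):
  L=[]
  for c in np.arange(-.07,.071,.01) if ax==0 else np.arange(-.05,.051,.01):
    b=q[abs(q[:,1-ax]-([.509,.256][1-ax])-c)<.005]
    b=b[(b[:,2]<.106)]
    if len(b): L.append(([.509,.256][1-ax]+c,b[:,ax].min(),b[:,ax].max()))
  L=np.array(L);
  for j in(1,2):
    k=np.polyfit(L[:,0],L[:,j],1);print('lid ax',ax,'slope deg',np.degrees(np.arctan(k[0])),'mid',np.median(L[:,j]))
E
```

```text
pos [ 0.1809 -0.5978  0.2305] yaw_y 18.84 toolz [-0.     0.001 -1.   ] t 1.2 F [-0.4  0.2 -0.4] open 0.0647 g 0.0 q [-1.4   0.05  1.61 -0.    1.48 -1.72]
to (0.45, -0.2, 0.231) delta [ 0.2896  0.3831 -0.    ] rows 11 each [ 0.0263  0.0348 -0.    ]
to (0.521, 0.2525, 0.231) delta [0.4053 0.2133 0.0006] rows 10 each [0.0405 0.0213 0.0001]
to (0.521, 0.2525, 0.103) delta [-0.0002 -0.      0.128 ] rows 3 each [-0.0001 -0.      0.0427]
axis y, slope deg -0.24387714445023626 1.4757522527513636 z 0.06497873163252142 0.0015654526735389216
lid ax 0 slope deg 1.2162531248381576 mid 0.4513770630662537
lid ax 0 slope deg -2.4097722413407427 mid 0.5767768882267051
lid ax 1 slope deg 3.375657631403117 mid 0.17331455377282795
lid ax 1 slope deg 3.745054965193059 mid 0.3409020129826788
```

Emit:
{"fn": "jog_arm", "kwargs": {"steps": [{"delta_rot": [0, 0, 0], "linear": [0.029, 0.0383, 0], "grip": 0.065}, {"delta_rot": [0, 0, 0], "linear": [0.029, 0.0383, 0], "grip": 0.065}, {"delta_rot": [0, 0, 0], "linear": [0.029, 0.0383, 0], "grip": 0.065}, {"delta_rot": [0, 0, 0], "linear": [0.029, 0.0383, 0], "grip": 0.065}, {"delta_rot": [0, 0, 0], "linear": [0.029, 0.0383, 0], "grip": 0.065}, {"delta_rot": [0, 0, 0], "linear": [0.029, 0.0383, 0], "grip": 0.065}, {"delta_rot": [0, 0, 0], "linear": [0.029, 0.0383, 0], "grip": 0.065}, {"delta_rot": [0, 0, 0], "linear": [0.029, 0.0383, 0], "grip": 0.065}, {"delta_rot": [0, 0, 0], "linear": [0.029, 0.0383, 0], "grip": 0.065}, {"delta_rot": [0, 0, 0], "linear": [0.029, 0.0383, 0], "grip": 0.065}]}}

```text
t: 2.2
tool_pos: [0.4525, -0.1995, 0.231]
tool_rot: [-1.835, -2.55, 0.0]
contact_force: [0.6, -0.9, -0.2]
opening: 0.0652
grip_force: 0.0
```

Emit:
{"fn": "jog_arm", "kwargs": {"steps": [{"delta_rot": [0, 0, 0], "linear": [0.0405, 0.0213, 0], "grip": 0.065}, {"delta_rot": [0, 0, 0], "linear": [0.0405, 0.0213, 0], "grip": 0.065}, {"delta_rot": [0, 0, 0], "linear": [0.0405, 0.0213, 0], "grip": 0.065}, {"delta_rot": [0, 0, 0], "linear": [0.0405, 0.0213, 0], "grip": 0.065}, {"delta_rot": [0, 0, 0], "linear": [0.0405, 0.0213, 0], "grip": 0.065}, {"delta_rot": [0, 0, 0], "linear": [0.0405, 0.0213, 0], "grip": 0.065}, {"delta_rot": [0, 0, 0], "linear": [0.0405, 0.0213, 0], "grip": 0.065}, {"delta_rot": [0, 0, 0], "linear": [0.0405, 0.0213, 0], "grip": 0.065}, {"delta_rot": [0, 0, 0], "linear": [0.0405, 0.0213, 0], "grip": 0.065}, {"delta_rot": [0, 0, 0], "linear": [0.0405, 0.0213, 0], "grip": 0.065}]}}

```text
t: 3.2
tool_pos: [0.5248, 0.2521, 0.2308]
tool_rot: [-1.834, -2.55, 0.001]
contact_force: [0.9, -0.7, 0.1]
opening: 0.065
grip_force: 0.0
```

Emit:
{"fn": "jog_arm", "kwargs": {"steps": [{"delta_rot": [0, 0, 0], "linear": [0, 0, 0], "grip": 0.065}]}}

```text
t: 3.3
tool_pos: [0.5246, 0.2546, 0.2304]
tool_rot: [-1.827, -2.554, -0.0]
contact_force: [-0.7, -0.5, -0.1]
opening: 0.0648
grip_force: 0.0
```

```bash
python3 -c "
from h import *
go((.5207,.2525,.15),(.5207,.2525,.103))"
```

```text
pos [0.5246 0.2546 0.2304] yaw_y 18.85 toolz [-0.001  0.001 -1.   ] t 3.3 F [-0.7 -0.5 -0.1] open 0.0648 g 0.0 q [ 0.32 -0.05  1.71  0.    1.48 -0.01]
to (0.5207, 0.2525, 0.15) delta [-0.0008 -0.0043  0.0804] rows 2 each [-0.0004 -0.0022  0.0402]
to (0.5207, 0.2525, 0.103) delta [-0.0001  0.      0.047 ] rows 1 each [-0.0001  0.      0.047 ]
```

Emit:
{"fn": "jog_arm", "kwargs": {"newtons": 40, "steps": [{"delta_rot": [0, 0, 0], "linear": [-0.0004, -0.0022, 0.04], "grip": 0.065}, {"delta_rot": [0, 0, 0], "linear": [-0.0004, -0.0022, 0.04], "grip": 0.065}, {"delta_rot": [0, 0, 0], "linear": [0, 0, 0.025], "grip": 0.065}, {"delta_rot": [0, 0, 0], "linear": [0, 0, 0.016], "grip": 0.065}, {"delta_rot": [0, 0, 0], "linear": [0, 0, 0.006], "grip": 0.065}, {"delta_rot": [0, 0, 0], "linear": [0, 0, 0], "grip": 0.065}, {"delta_rot": [0, 0, 0], "linear": [0, 0, 0], "grip": 0.03}, {"delta_rot": [0, 0, 0], "linear": [0, 0, 0], "grip": 0.03}, {"delta_rot": [0, 0, 0], "linear": [0, 0, 0], "grip": 0.03}, {"delta_rot": [0, 0, 0], "linear": [0, 0, 0], "grip": 0.03}]}}

```text
t: 4.3
tool_pos: [0.5228, 0.2485, 0.1066]
tool_rot: [1.833, 2.548, 0.005]
contact_force: [-0.2, -0.4, 6.6]
opening: 0.0395
grip_force: 41.3
```

Emit:
{"fn": "jog_arm", "kwargs": {"steps": [{"delta_rot": [0, 0, 0], "linear": [0, 0, 0], "grip": 0.03}]}}

```text
t: 4.4
tool_pos: [0.5228, 0.2485, 0.1066]
tool_rot: [1.833, 2.548, 0.005]
contact_force: [-0.4, 0.1, 6.1]
opening: 0.0392
grip_force: 41.3
```

Emit:
{"fn": "jog_arm", "kwargs": {"steps": [{"delta_rot": [0, 0, 0], "linear": [0, 0, -0.02], "grip": 0.03}, {"delta_rot": [0, 0, 0], "linear": [0, 0, -0.04], "grip": 0.03}, {"delta_rot": [0, 0, 0], "linear": [0, 0, -0.04], "grip": 0.03}, {"delta_rot": [0, 0, -8], "linear": [0, 0, 0], "grip": 0.03}, {"delta_rot": [0, 0, -8], "linear": [0, 0, 0], "grip": 0.03}, {"delta_rot": [0, 0, -8], "linear": [0, 0, 0], "grip": 0.03}, {"delta_rot": [0, 0, -8], "linear": [0, 0, 0], "grip": 0.03}, {"delta_rot": [0, 0, -8], "linear": [0, 0, 0], "grip": 0.03}, {"delta_rot": [0, 0, -8], "linear": [0, 0, 0], "grip": 0.03}, {"delta_rot": [0, 0, -8], "linear": [0, 0, 0], "grip": 0.03}]}}

```text
t: 5.4
tool_pos: [0.5209, 0.248, 0.2039]
tool_rot: [-0.414, -3.113, 0.0]
contact_force: [-0.4, -0.3, -0.1]
opening: 0.0398
grip_force: 40.6
```

Emit:
{"fn": "jog_arm", "kwargs": {"steps": [{"delta_rot": [0, 0, -8], "linear": [0, 0, 0], "grip": 0.03}, {"delta_rot": [0, 0, -8], "linear": [0, 0, 0], "grip": 0.03}, {"delta_rot": [0, 0, -1], "linear": [0, 0, 0], "grip": 0.03}, {"delta_rot": [0, 0, 0], "linear": [0, 0, 0], "grip": 0.03}]}}

```text
t: 5.8
tool_pos: [0.521, 0.248, 0.2041]
tool_rot: [0.038, -3.141, 0.0]
contact_force: [-0.1, 0.2, -0.3]
opening: 0.0395
grip_force: 40.6
```

```bash
python3 -c "
from h import *
go((.544,-.2439,.20))
a,d=snap('side','s1.png');t,dt=snap('top')
im=np.hstack([cv2.resize(a[180:380,210:410],(390,390)),cv2.resize(t[190:310,140:260],(390,390))])
cv2.imwrite('pics/c2.png',im[:,:,::-1])"
```

```text
pos [0.521  0.248  0.2041] yaw_y 91.4 toolz [-0. -0. -1.] t 5.8 F [-0.1  0.2 -0.3] open 0.0395 g 40.6 q [ 0.32 -0.04  1.75  0.    1.43 -1.28]
to (0.544, -0.2439, 0.2) delta [-0.0109 -0.4923  0.0041] rows 11 each [-0.001  -0.0448  0.0004]
```

View pics/c2.png

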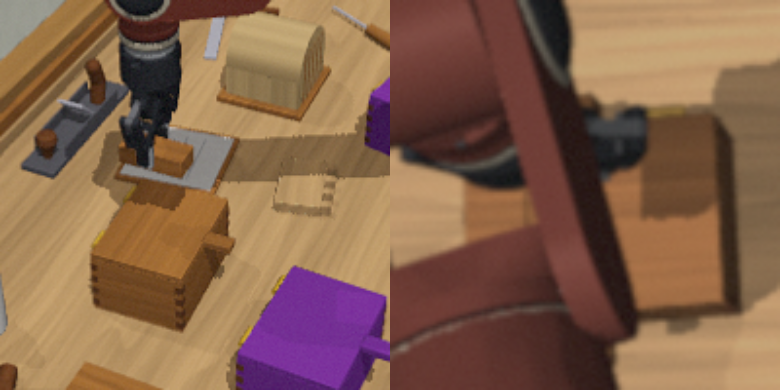

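The block is held level in the gripper (side crop about (155,155)). Next I'll measure its lengthwise offset.

```bash
python3 -c "
from h import *
a,d=snap('side');P=cloud('side',d)
h=cv2.cvtColor(a,cv2.COLOR_RGB2HSV)
m=(P[...,2]>.19)&(P[...,2]<.235)&(abs(P[...,1]-.25)<.03)&(abs(P[...,0]-.52)<.08)&(d>0)&(h[...,1]>80)&(h[...,2]>60)
p=P[m];print(len(p),np.percentile(p,[0,1,5,50,95,99,100],axis=0).round(4))
v,u=np.nonzero(m);print(u.min(),u.max(),v.min(),v.max())
"
```

```text
433 [[0.4674 0.2265 0.1928]
 [0.4686 0.2283 0.1983]
 [0.4699 0.2333 0.2009]
 [0.4942 0.263  0.2208]
 [0.5539 0.2707 0.2269]
 [0.5582 0.2734 0.2282]
 [0.5622 0.2769 0.2293]]
271 308 248 271
```

Emit:
{"fn": "jog_arm", "kwargs": {"steps": [{"delta_rot": [0, 0, 0], "linear": [0, -0.045, 0], "grip": 0.03}, {"delta_rot": [0, 0, 0], "linear": [-0.001, -0.045, 0], "grip": 0.03}, {"delta_rot": [0, 0, 0], "linear": [-0.001, -0.045, 0], "grip": 0.03}, {"delta_rot": [0, 0, 0], "linear": [-0.001, -0.045, 0], "grip": 0.03}, {"delta_rot": [0, 0, 0], "linear": [-0.001, -0.045, 0], "grip": 0.03}, {"delta_rot": [0, 0, 0], "linear": [-0.001, -0.045, 0], "grip": 0.03}, {"delta_rot": [0, 0, 0], "linear": [-0.001, -0.045, 0], "grip": 0.03}, {"delta_rot": [0, 0, 0], "linear": [-0.001, -0.045, 0], "grip": 0.03}, {"delta_rot": [0, 0, 0], "linear": [0, -0.045, 0], "grip": 0.03}, {"delta_rot": [0, 0, 0], "linear": [0, -0.045, 0], "grip": 0.03}]}}

```text
t: 6.95
tool_pos: [0.5401, -0.2035, 0.2045]
tool_rot: [-0.04, 3.141, -0.0]
contact_force: [0.9, 1.0, -1.0]
opening: 0.0389
grip_force: 40.7
```

Emit:
{"fn": "jog_arm", "kwargs": {"steps": [{"delta_rot": [0, 0, 0], "linear": [0, -0.042, 0], "grip": 0.03}, {"delta_rot": [0, 0, 0], "linear": [0, 0, 0], "grip": 0.03}, {"delta_rot": [0, 0, 0], "linear": [0, 0, 0], "grip": 0.03}]}}

```text
t: 7.25
tool_pos: [0.5412, -0.2443, 0.2041]
tool_rot: [0.038, -3.141, -0.001]
contact_force: [-0.1, 0.2, -0.8]
opening: 0.0391
grip_force: 40.8
```

```bash
python3 -c "
from h import *
a,d=snap('side','s2.png');P=cloud('side',d);t,dt=snap('top','t2.png')
go((.544,-.2439,.145))
h=cv2.cvtColor(a,cv2.COLOR_RGB2HSV)
m=(P[...,2]>.18)&(P[...,2]<.23)&(abs(P[...,1]+.245)<.03)&(abs(P[...,0]-.54)<.08)&(d>0)&(h[...,1]>80)&(h[...,2]>60)
p=P[m];print(len(p),np.percentile(p,[0,1,5,50,95,99,100],axis=0).round(4))
c=proj('side',[.54,-.24,.18])[0].astype(int);e=proj('top',[.54,-.24,.18])[0].astype(int);print(c,e)
f=lambda i,c:cv2.resize(i[c[1]-45:c[1]+45,c[0]-45:c[0]+45],(390,390))
cv2.imwrite('pics/c3.png',np.hstack([f(a,c),f(t,e)])[:,:,::-1])
"
```

```text
pos [ 0.5414 -0.2427  0.2041] yaw_y 91.54 toolz [-0.     0.001 -1.   ] t 7.35 F [ 0.  -0.4 -1.2] open 0.0392 g 40.8 q [-0.55 -0.    1.72  0.    1.43 -2.14]
to (0.544, -0.2439, 0.145) delta [-0.0026 -0.0013  0.0591] rows 2 each [-0.0013 -0.0006  0.0296]
283 [[ 0.4851 -0.272   0.1935]
 [ 0.4867 -0.2642  0.196 ]
 [ 0.4894 -0.2589  0.1996]
 [ 0.5181 -0.2288  0.2183]
 [ 0.574  -0.2192  0.2263]
 [ 0.5787 -0.2175  0.2275]
 [ 0.5821 -0.2161  0.2285]]
[352 177] [436 230]
```

View pics/c3.png

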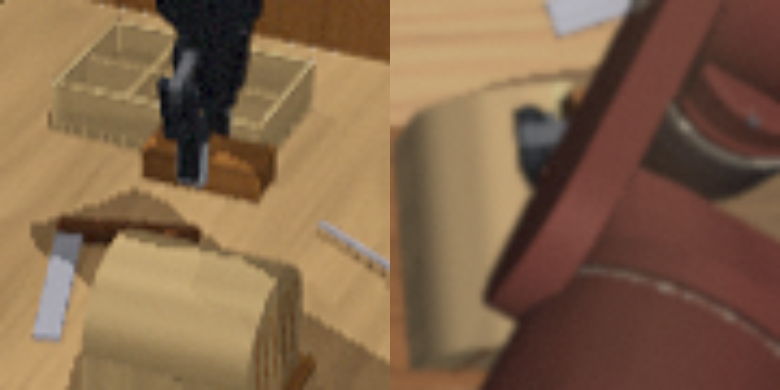

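The crops show the block over the crown, level. Its centre sits about 7.5 mm nearer the robot than the TCP, so I'll correct for that and lower it.

Emit:
{"fn": "jog_arm", "kwargs": {"steps": [{"delta_rot": [0, 0, 0], "linear": [-0.005, -0.0007, 0.02], "grip": 0.03}, {"delta_rot": [0, 0, 0], "linear": [-0.005, -0.0008, 0.02], "grip": 0.03}, {"delta_rot": [0, 0, 0], "linear": [0, 0, 0.012], "grip": 0.03}, {"delta_rot": [0, 0, 0], "linear": [0, 0, 0.008], "grip": 0.03}, {"delta_rot": [0, 0, 0], "linear": [0, 0, 0.002], "grip": 0.03}, {"delta_rot": [0, 0, 0], "linear": [0, 0, 0], "grip": 0.03}, {"delta_rot": [0, 0, 0], "linear": [0, 0, 0.002], "grip": 0.03}, {"delta_rot": [0, 0, 0], "linear": [0, 0, 0], "grip": 0.03}]}}

```text
t: 8.15
tool_pos: [0.5518, -0.2451, 0.1411]
tool_rot: [-0.042, 3.14, -0.001]
contact_force: [-0.4, -0.1, -1.6]
opening: 0.0394
grip_force: 40.8
```

```bash
python3 -c "
from h import *
go((.5515,-.2437,.137))"
```

```text
pos [ 0.5518 -0.2451  0.1411] yaw_y 91.53 toolz [ 0.001 -0.001 -1.   ] t 8.15 F [-0.4 -0.1 -1.6] open 0.0394 g 40.8 q [-0.54  0.07  1.75  0.    1.32 -2.14]
to (0.5515, -0.2437, 0.137) delta [0.0002 0.0014 0.0041] rows 1 each [0.0002 0.0014 0.0041]
```

Emit:
{"fn": "jog_arm", "kwargs": {"steps": [{"delta_rot": [0, 0, 0], "linear": [0, 0.001, 0.002], "grip": 0.03}, {"delta_rot": [0, 0, 0], "linear": [0, 0, 0.001], "grip": 0.03}, {"delta_rot": [0, 0, 0], "linear": [0, 0, 0], "grip": 0.03}, {"delta_rot": [0, 0, 0], "linear": [0, 0, 0], "grip": 0.03}]}}

```text
t: 8.55
tool_pos: [0.5514, -0.2439, 0.1373]
tool_rot: [0.042, -3.141, -0.0]
contact_force: [-0.2, -0.5, -0.1]
opening: 0.0392
grip_force: 40.8
```

Emit:
{"fn": "jog_arm", "kwargs": {"steps": [{"delta_rot": [0, 0, 0], "linear": [0, 0, 0.001], "grip": 0.03}, {"delta_rot": [0, 0, 0], "linear": [0, 0, 0], "grip": 0.03}]}}

```text
t: 8.75
tool_pos: [0.5516, -0.2439, 0.1366]
tool_rot: [-0.042, 3.141, -0.0]
contact_force: [-0.2, 0.8, -0.2]
opening: 0.0392
grip_force: 40.9
```

Emit:
{"fn": "jog_arm", "kwargs": {"steps": [{"delta_rot": [0, 0, 0], "linear": [0, 0, 0.001], "grip": 0.03}, {"delta_rot": [0, 0, 0], "linear": [0, 0, 0], "grip": 0.03}]}}

```text
t: 8.95
tool_pos: [0.5516, -0.244, 0.1366]
tool_rot: [-0.042, 3.141, -0.0]
contact_force: [-3.0, 1.2, 5.3]
opening: 0.0391
grip_force: 41.5
```

Emit:
{"fn": "jog_arm", "kwargs": {"newtons": 20, "steps": [{"delta_rot": [0, 0, 0], "linear": [0, 0, 0], "grip": 0.038}, {"delta_rot": [0, 0, 0], "linear": [0, 0, -0.0005], "grip": 0.038}, {"delta_rot": [0, 0, 0], "linear": [0, 0, 0], "grip": 0.04}, {"delta_rot": [0, 0, 0], "linear": [0, 0, 0], "grip": 0.042}, {"delta_rot": [0, 0, 0], "linear": [0, 0, 0], "grip": 0.046}, {"delta_rot": [0, 0, 0], "linear": [0, 0, 0], "grip": 0.052}, {"delta_rot": [0, 0, 0], "linear": [0, 0, 0], "grip": 0.06}, {"delta_rot": [0, 0, 0], "linear": [0, 0, 0], "grip": 0.06}]}}

```text
t: 9.75
tool_pos: [0.5514, -0.2438, 0.1356]
tool_rot: [0.042, -3.141, -0.0]
contact_force: [-0.0, -0.8, 0.4]
opening: 0.0602
grip_force: 0.0
```

Emit:
{"fn": "jog_arm", "kwargs": {"steps": [{"delta_rot": [0, 0, 0], "linear": [0, 0, -0.01], "grip": 0.06}, {"delta_rot": [0, 0, 0], "linear": [0, 0, -0.03], "grip": 0.06}, {"delta_rot": [0, 0, 0], "linear": [0, 0, -0.04], "grip": 0.06}, {"delta_rot": [0, 0, 0], "linear": [0, 0.04, 0], "grip": 0.06}, {"delta_rot": [0, 0, 0], "linear": [0, 0.045, 0], "grip": 0.06}, {"delta_rot": [0, 0, 0], "linear": [0, 0.045, 0], "grip": 0.06}, {"delta_rot": [0, 0, 0], "linear": [0, 0.045, 0], "grip": 0.06}, {"delta_rot": [0, 0, 0], "linear": [0, 0.045, 0], "grip": 0.06}, {"delta_rot": [0, 0, 0], "linear": [0, 0.045, 0], "grip": 0.06}, {"delta_rot": [0, 0, 0], "linear": [0, 0, 0], "grip": 0.06}]}}

```text
t: 10.75
tool_pos: [0.5441, 0.0255, 0.2169]
tool_rot: [-0.052, 3.14, 0.002]
contact_force: [-0.1, -1.0, -0.5]
opening: 0.0604
grip_force: 0.0
```

```bash
python3 -c "
from h import *
t,d=snap('top');a,_=snap('side');P=cloud('top',d)[180:290,370:480].reshape(-1,3)
go((.4216,.253,.2),(.4216,.253,.08))
p=P[(P[:,2]>.145)&(P[:,2]<.18)]
A=np.c_[p[:,:2],np.ones(len(p))];k=np.linalg.lstsq(A,p[:,2],rcond=None)[0];print('slope deg',np.degrees(k[:2]),len(p),p.mean(0))
r=cv2.minAreaRect(p[:,:2].astype(np.float32));print(r)
c=proj('side',[.54,-.24,.14])[0].astype(int)
f=lambda i,c:cv2.resize(i[c[1]-50:c[1]+50,c[0]-50:c[0]+50],(390,390))
cv2.imwrite('pics/c4.png',np.hstack([f(a,c),f(t,(424,235))])[:,:,::-1])
"
```

```text
pos [0.5445 0.0218 0.2167] yaw_y 91.66 toolz [ 0.001 -0.001 -1.   ] t 10.85 F [-0.3  0.7  0.4] open 0.0599 g 0.0 q [-0.1  -0.13  1.82 -0.    1.46 -1.7 ]
to (0.4216, 0.253, 0.2) delta [0.1161 0.2346 0.0164] rows 6 each [0.0194 0.0391 0.0027]
to (0.4216, 0.253, 0.08) delta [1.0e-04 1.0e-04 1.2e-01] rows 3 each [0.   0.   0.04]
slope deg [ 0.57740567 -3.07425568] 858 [ 0.54669839 -0.24210378  0.15755065]
((0.5478225946426392, -0.24368910491466522), (0.09065265953540802, 0.0417424775660038), 1.6371968984603882)
```

View pics/c4.png

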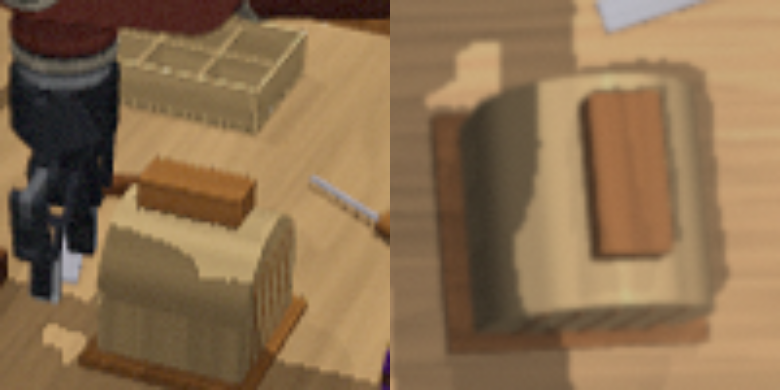

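The block lies along the crown with its centre at (.548,-.244). The fit says about 3° of tilt, so I'll check it robustly before going on.

```bash
python3 -c "
from h import *
Q=[]
for i in range(4): Q.append(snap('top')[1])
d=np.median(Q,0);P=cloud('top',d)
m=(P[...,2]>.145)&(P[...,2]<.18);m[:180]=0;m[290:]=0;m[:,:370]=0;m[:,480:]=0
for e in(0,1,2,3,4):
  mm=cv2.erode(m.astype(np.uint8),np.ones((2*e+1,2*e+1)))>0
  p=P[mm];A=np.c_[p[:,:2]-p[:,:2].mean(0),np.ones(len(p))];k=np.linalg.lstsq(A,p[:,2],rcond=None)[0];print(e,len(p),np.degrees(k[:2]),p.mean(0))
P0=cloud('top',np.load('s0.npz')['da']);m=(P0[...,2]>.118)&(P0[...,2]<.14);m[:,:150]=0;m[:,260:]=0;m[:215]=0;m[310:]=0
for e in (1,3):
  mm=cv2.erode(m.astype(np.uint8),np.ones((2*e+1,2*e+1)))>0
  p=P0[mm];A=np.c_[p[:,:2]-p[:,:2].mean(0),np.ones(len(p))];print('ref',np.degrees(np.linalg.lstsq(A,p[:,2],rcond=None)[0][:2]))
"
```

```text
0 861 [ 0.52523321 -3.57232542] [ 0.54656722 -0.24211321  0.15756774]
1 730 [ 0.03664458 -0.86560042] [ 0.54634554 -0.24199327  0.15815385]
2 610 [-0.07693047 -0.43244969] [ 0.54633389 -0.24191868  0.15824435]
3 498 [-0.12469569 -0.26309166] [ 0.54636073 -0.24186351  0.15823011]
4 396 [-0.03742622  0.15712284] [ 0.54622423 -0.24185745  0.15823616]
ref [-0.13882213 -0.36112136]
ref [-0.05805494 -0.48000453]
```

The block is level to within 0.5° once the edge pixels are trimmed. Now to the lid tongue.

Emit:
{"fn": "jog_arm", "kwargs": {"steps": [{"delta_rot": [0, 0, 0], "linear": [0.0193, 0.039, 0.003], "grip": 0.05}, {"delta_rot": [0, 0, 0], "linear": [0.0193, 0.039, 0.003], "grip": 0.05}, {"delta_rot": [0, 0, 0], "linear": [0.0193, 0.039, 0.003], "grip": 0.05}, {"delta_rot": [0, 0, 0], "linear": [0.0193, 0.039, 0.003], "grip": 0.05}, {"delta_rot": [0, 0, 0], "linear": [0.0193, 0.039, 0.003], "grip": 0.05}, {"delta_rot": [0, 0, 0], "linear": [0.0193, 0.039, 0.003], "grip": 0.05}, {"delta_rot": [0, 0, -1.6], "linear": [0, 0, 0], "grip": 0.05}, {"delta_rot": [0, 0, 0], "linear": [0, 0, 0], "grip": 0.05}]}}

```text
t: 11.85
tool_pos: [0.4225, 0.2516, 0.1978]
tool_rot: [-0.087, 3.14, -0.001]
contact_force: [-0.3, -0.4, 0.3]
opening: 0.0502
grip_force: 0.0
```

```bash
python3 -c "
from h import *
go((.4222,.2525,.12),(.4222,.2525,.08))"
```

```text
pos [0.4225 0.2516 0.1978] yaw_y 93.19 toolz [ 0.    -0.001 -1.   ] t 11.85 F [-0.3 -0.4  0.3] open 0.0502 g 0.0 q [ 0.39 -0.25  1.95 -0.    1.44 -1.24]
to (0.4222, 0.2525, 0.12) delta [0.0002 0.001  0.0778] rows 2 each [0.0001 0.0005 0.0389]
to (0.4222, 0.2525, 0.08) delta [0.   0.   0.04] rows 1 each [0.   0.   0.04]
```

Emit:
{"fn": "jog_arm", "kwargs": {"newtons": 25, "steps": [{"delta_rot": [0, 0, 0], "linear": [0, 0.001, 0.039], "grip": 0.05}, {"delta_rot": [0, 0, 0], "linear": [0, 0, 0.039], "grip": 0.05}, {"delta_rot": [0, 0, 0], "linear": [0, 0, 0.03], "grip": 0.05}, {"delta_rot": [0, 0, 0], "linear": [0, 0, 0.01], "grip": 0.05}, {"delta_rot": [0, 0, 0], "linear": [0, 0, 0], "grip": 0.05}, {"delta_rot": [0, 0, 0], "linear": [0, 0, 0], "grip": 0.01}, {"delta_rot": [0, 0, 0], "linear": [0, 0, 0], "grip": 0.01}, {"delta_rot": [0, 0, 0], "linear": [0, 0, 0], "grip": 0.01}, {"delta_rot": [0, 0, 0], "linear": [0, 0, 0], "grip": 0.01}]}}

```text
t: 12.75
tool_pos: [0.4242, 0.2528, 0.0823]
tool_rot: [-0.086, 3.136, -0.001]
contact_force: [0.5, -3.2, 6.4]
opening: 0.0215
grip_force: 30.3
```

```bash
python3 -c "
from h import *
go()
# arc: grip point rel hinge in box plane; local (tool -x = outward+x box), print cumulative
r0=np.array([-.156,.005]);prev=r0
for th in range(9,91,9):
  a=np.radians(th);c,s=np.cos(a),np.sin(a);q=np.array([c*r0[0]+s*r0[1],-s*r0[0]+c*r0[1]]);print(th,'tool dx,dz',np.round([-(q-prev)[0],-(q-prev)[1]],4),'cum',np.round(q-r0,4));prev=q
"
```

```text
pos [0.4242 0.2528 0.0823] yaw_y 93.15 toolz [ 0.004 -0.    -1.   ] t 12.75 F [ 0.5 -3.2  6.4] open 0.0215 g 30.3 q [ 0.39 -0.12  2.05 -0.    1.22 -1.24]
9 tool dx,dz [-0.0027 -0.0243] cum [0.0027 0.0243]
18 tool dx,dz [-0.0065 -0.0236] cum [0.0092 0.048 ]
27 tool dx,dz [-0.0101 -0.0223] cum [0.0193 0.0703]
36 tool dx,dz [-0.0135 -0.0205] cum [0.0327 0.0907]
45 tool dx,dz [-0.0165 -0.0181] cum [0.0492 0.1088]
54 tool dx,dz [-0.0191 -0.0153] cum [0.0684 0.1241]
63 tool dx,dz [-0.0213 -0.0121] cum [0.0896 0.1363]
72 tool dx,dz [-0.0229 -0.0086] cum [0.1125 0.1449]
81 tool dx,dz [-0.024 -0.005] cum [0.1365 0.1499]
90 tool dx,dz [-0.0245 -0.0011] cum [0.161 0.151]
```

Emit:
{"fn": "jog_arm", "kwargs": {"steps": [{"delta_rot": [0, 0, 0], "linear": [-0.001, 0, -0.012], "grip": 0.01}, {"delta_rot": [0, 0, 0], "linear": [-0.0017, 0, -0.012], "grip": 0.01}, {"delta_rot": [0, 0, 0], "linear": [-0.0028, 0, -0.012], "grip": 0.01}, {"delta_rot": [0, 0, 0], "linear": [-0.0037, 0, -0.0116], "grip": 0.01}, {"delta_rot": [0, 0, 0], "linear": [0, 0, 0], "grip": 0.01}]}}

```text
t: 13.25
tool_pos: [0.4324, 0.2532, 0.129]
tool_rot: [-0.086, 3.138, -0.001]
contact_force: [1.9, -2.8, -0.7]
opening: 0.0215
grip_force: 28.7
```

```bash
python3 -c "
from h import *
go()
a,d=snap('side');P=cloud('side',d);c=proj('side',[.47,.255,.12])[0].astype(int)
m=(abs(P[...,0]-.5)<.1)&(abs(P[...,1]-.257)<.1)&(P[...,2]>.1)
cv2.imwrite('pics/c5.png',cv2.resize(a[c[1]-70:c[1]+70,c[0]-70:c[0]+70],(500,500))[:,:,::-1])"
```

```text
pos [0.4324 0.2532 0.129 ] yaw_y 93.13 toolz [ 0.002 -0.    -1.   ] t 13.25 F [ 1.9 -2.8 -0.7] open 0.0215 g 28.7 q [ 0.38 -0.16  2.   -0.    1.31 -1.24]
```

View pics/c5.png

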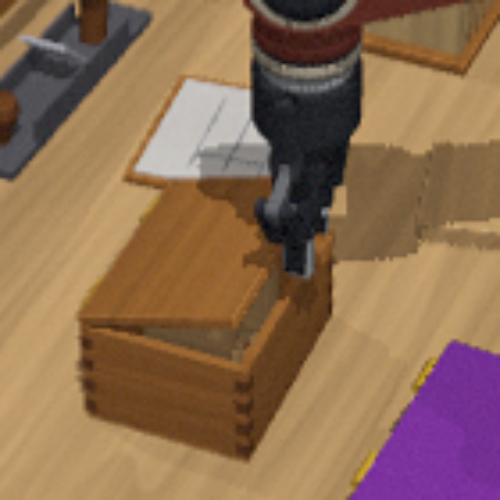

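The lid is lifting with the tongue held between the fingers (crop about (300,260)). I'll continue the arc.

Emit:
{"fn": "jog_arm", "kwargs": {"steps": [{"delta_rot": [0, 0, 0], "linear": [-0.0046, 0, -0.0114], "grip": 0.01}, {"delta_rot": [0, 0, 0], "linear": [-0.0055, 0, -0.011], "grip": 0.01}, {"delta_rot": [0, 0, 0], "linear": [-0.0063, 0, -0.0105], "grip": 0.01}, {"delta_rot": [0, 0, 0], "linear": [-0.0071, 0, -0.01], "grip": 0.01}, {"delta_rot": [0, 0, 0], "linear": [-0.0079, 0, -0.0093], "grip": 0.01}, {"delta_rot": [0, 0, 0], "linear": [-0.0086, 0, -0.0087], "grip": 0.01}, {"delta_rot": [0, 0, 0], "linear": [-0.0093, 0, -0.008], "grip": 0.01}, {"delta_rot": [0, 0, 0], "linear": [-0.0099, 0, -0.0073], "grip": 0.01}]}}

```text
t: 14.1
tool_pos: [0.491, 0.2565, 0.2039]
tool_rot: [0.086, -3.139, 0.001]
contact_force: [0.9, -2.6, -8.0]
opening: 0.0211
grip_force: 27.7
```

```bash
python3 -c "
from h import *
go()"
```

```text
pos [0.491  0.2565 0.2039] yaw_y 93.13 toolz [-0.001 -0.001 -1.   ] t 14.1 F [ 0.9 -2.6 -8. ] open 0.0211 g 27.7 q [ 0.35 -0.1   1.81 -0.    1.43 -1.28]
```

Emit:
{"fn": "jog_arm", "kwargs": {"steps": [{"delta_rot": [0, 0, 0], "linear": [-0.0104, 0, -0.0065], "grip": 0.01}, {"delta_rot": [0, 0, 0], "linear": [-0.0109, 0, -0.0056], "grip": 0.01}, {"delta_rot": [0, 0, 0], "linear": [-0.0113, 0, -0.0047], "grip": 0.01}, {"delta_rot": [0, 0, 0], "linear": [-0.0116, 0, -0.0039], "grip": 0.01}, {"delta_rot": [0, 0, 0], "linear": [-0.0119, 0, -0.003], "grip": 0.01}, {"delta_rot": [0, 0, 0], "linear": [-0.0121, 0, -0.002], "grip": 0.01}, {"delta_rot": [0, 0, 0], "linear": [-0.0122, 0, -0.001], "grip": 0.01}, {"delta_rot": [0, 0, 0], "linear": [-0.0123, 0, 0], "grip": 0.01}, {"delta_rot": [0, 0, 0], "linear": [0, 0, 0], "grip": 0.01}]}}

```text
t: 15.0
tool_pos: [0.5851, 0.2617, 0.2306]
tool_rot: [-0.085, 3.138, 0.001]
contact_force: [0.8, -3.3, -3.8]
opening: 0.0213
grip_force: 26.0
```

```bash
python3 -c "
from h import *
go()
a,d=snap('side');P=cloud('side',d)
m=(abs(P[...,0]-.565)<.06)&(abs(P[...,1]-.29)<.05)&(P[...,2]>.11)&(P[...,2]<.21)
p=P[m];print(len(p));r=p[np.random.RandomState(0).randint(0,len(p),9999)]
ang=np.degrees(np.arctan2(*np.linalg.svd((p-np.median(p,0)),full_matrices=0)[2][2][[2,0]]));print('normal elev',ang,np.median(p,0))
c=proj('side',[.55,.255,.18])[0].astype(int)
cv2.imwrite('pics/c6.png',cv2.resize(a[c[1]-90:c[1]+90,c[0]-90:c[0]+90],(500,500))[:,:,::-1])"
```

```text
pos [0.5851 0.2617 0.2306] yaw_y 93.1 toolz [ 0.002  0.    -1.   ] t 15.0 F [ 0.8 -3.3 -3.8] open 0.0213 g 26.0 q [ 0.3   0.09  1.58 -0.    1.47 -1.32]
535
normal elev -178.31812595538963 [0.56829835 0.2920941  0.16075202]
```

View pics/c6.png

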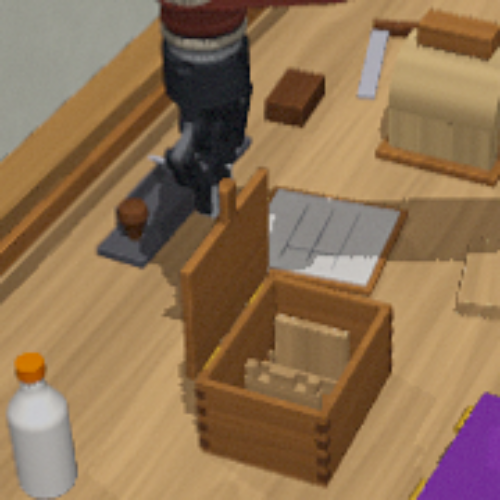

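The lid stands upright. The plate nearer the side camera, in the +y slot (crop about (285,380)), has the notched edge. The one at about (310,345) has a straight top and is the blank. So the template is in the +y slot. I'll release the lid and rise.

Emit:
{"fn": "jog_arm", "kwargs": {"steps": [{"delta_rot": [0, 0, 0], "linear": [0, 0, 0], "grip": 0.03}, {"delta_rot": [0, 0, 0], "linear": [0, 0, 0], "grip": 0.05}, {"delta_rot": [0, 0, 0], "linear": [0, 0, 0], "grip": 0.05}, {"delta_rot": [0, 0, 0], "linear": [0, 0, -0.03], "grip": 0.05}, {"delta_rot": [0, 0, 0], "linear": [0, 0, -0.045], "grip": 0.05}, {"delta_rot": [0, 0, 0], "linear": [0, -0.045, 0], "grip": 0.05}, {"delta_rot": [0, 0, 0], "linear": [0, -0.045, 0], "grip": 0.05}, {"delta_rot": [0, 0, 0], "linear": [0, -0.045, 0], "grip": 0.05}, {"delta_rot": [0, 0, 0], "linear": [0, -0.045, 0], "grip": 0.05}, {"delta_rot": [0, 0, 0], "linear": [0, -0.045, 0], "grip": 0.05}]}}

```text
t: 16.05
tool_pos: [0.5955, 0.0359, 0.3067]
tool_rot: [-0.087, 3.137, 0.001]
contact_force: [0.3, -0.9, 0.6]
opening: 0.0498
grip_force: 0.0
```

```bash
python3 -c "
from h import *
go()
a,d=snap('side');t,dt=snap('top')
for n,D in(('side',d),('top',dt)):
  P=cloud(n,D)
  for nm,y in(('tmpl',.293),('blank',.222)):
    m=(abs(P[...,0]-.512)<.055)&(abs(P[...,1]-y)<.02)&(P[...,2]>.045)&(P[...,2]<.088)
    p=P[m]
    if len(p)>10: print(n,nm,len(p),np.percentile(p,[2,10,50,90,98],axis=0).round(4).tolist())
P=cloud('top',dt);m=(P[...,2]>.12)&(abs(P[...,0]-.57)<.06)&(abs(P[...,1]-.26)<.1);p=P[m]
for z in(.13,.15,.17,.19,.21):
  b=p[abs(p[:,2]-z)<.01];print('lid z',z,len(b),np.percentile(b[:,0],[5,50,95]).round(4) if len(b) else '')
cv2.imwrite('pics/c7.png',np.hstack([cv2.resize(t[190:300,150:260],(390,390)),cv2.resize(a[220:360,240:340],(390,546))[78:468]])[:,:,::-1])"
```

```text
pos [0.5955 0.0359 0.3067] yaw_y 93.18 toolz [ 0.003  0.    -1.   ] t 16.05 F [ 0.3 -0.9  0.6] open 0.0498 g 0.0 q [-0.06 -0.05  1.59  0.    1.6  -1.69]
side tmpl 382 [[0.4658, 0.2755, 0.048], [0.4715, 0.2876, 0.0534], [0.5111, 0.2961, 0.0683], [0.563, 0.3014, 0.0825], [0.5652, 0.3077, 0.0863]]
side blank 399 [[0.4705, 0.2081, 0.0458], [0.4758, 0.2181, 0.05], [0.5124, 0.2268, 0.068], [0.5651, 0.2317, 0.082], [0.5666, 0.2358, 0.0856]]
top tmpl 352 [[0.4688, 0.2763, 0.0463], [0.4757, 0.286, 0.052], [0.5133, 0.2899, 0.07], [0.5641, 0.2977, 0.084], [0.5651, 0.3081, 0.0858]]
top blank 252 [[0.4727, 0.2159, 0.0476], [0.4786, 0.2167, 0.056], [0.5082, 0.2201, 0.0812], [0.5415, 0.2268, 0.0844], [0.5666, 0.2318, 0.0868]]
lid z 0.13 159 [0.5683 0.5727 0.5771]
lid z 0.15 159 [0.5675 0.5717 0.5762]
lid z 0.17 176 [0.5671 0.5714 0.5758]
lid z 0.19 191 [0.5666 0.5706 0.575 ]
lid z 0.21 371 [0.5664 0.5722 0.5806]
```

View pics/c7.png

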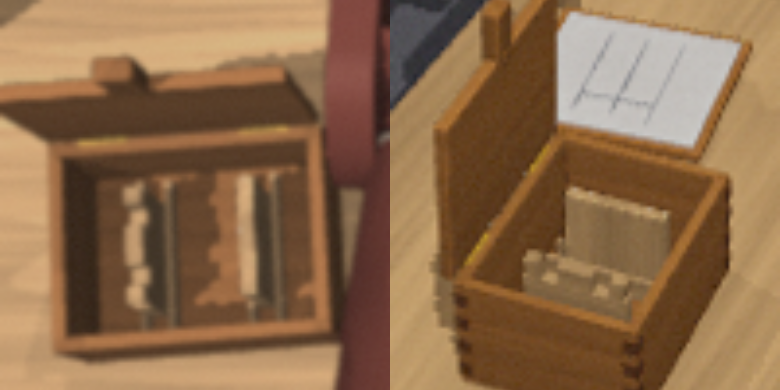

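The top crop shows the notched plate at about (137,245) and the plain one at (247,240). The lid leans about 1.5° from upright, which is fine. Next is the template's precise pose.

```bash
python3 -c "
from h import *
for z in(.083,):print(onplane('top',[[188.6,241.9],[188.6,259.1],[188.6,276.9]],z).round(4))
t,dt=snap('top');P=cloud('top',dt)
m=(abs(P[...,0]-.51)<.045)&(abs(P[...,1]-.293)<.02)&(P[...,2]>.076)&(P[...,2]<.09)
p=P[m];print(len(p),p.mean(0));print(p[:,0].min(),p[:,0].max(),np.percentile(p[:,1],[5,50,95]))
h=p[:,0]<.505;print('ymed lo/hi',np.median(p[h][:,1]),np.median(p[~h][:,1]))
go((.508,.2925,.31),(.508,.2925,.057))
"
```

```text
[[0.5434 0.2903 0.083 ]
 [0.5047 0.2894 0.083 ]
 [0.4651 0.2884 0.083 ]]
115 [0.50588901 0.29217415 0.08208469]
0.4693341793540013 0.5419135781907123 [0.286839   0.29182102 0.29764888]
ymed lo/hi 0.290672442301394 0.29375896962156056
pos [0.5957 0.0351 0.3063] yaw_y 92.92 toolz [ 0.002  0.    -1.   ] t 16.2 F [-0.6  1.7  0.4] open 0.0502 g 0.0 q [-0.07 -0.05  1.59  0.    1.6  -1.69]
to (0.508, 0.2925, 0.31) delta [ 0.0745  0.2615 -0.0037] rows 6 each [ 0.0124  0.0436 -0.0006]
to (0.508, 0.2925, 0.057) delta [ 6.00e-04 -1.00e-04  2.53e-01] rows 6 each [ 0.0001 -0.      0.0422]
```

Emit:
{"fn": "jog_arm", "kwargs": {"newtons": 30, "steps": [{"delta_rot": [0, 0, 0], "linear": [0.0128, 0.0436, 0], "grip": 0.04}, {"delta_rot": [0, 0, 0], "linear": [0.0128, 0.0436, 0], "grip": 0.04}, {"delta_rot": [0, 0, 0], "linear": [0.0128, 0.0436, 0], "grip": 0.04}, {"delta_rot": [0, 0, 0], "linear": [0.0128, 0.0436, 0], "grip": 0.04}, {"delta_rot": [0, 0, 0], "linear": [0.0128, 0.0436, 0], "grip": 0.04}, {"delta_rot": [0, 0, 0], "linear": [0.0128, 0.0436, 0], "grip": 0.04}, {"delta_rot": [0, 0, 0], "linear": [0, 0, 0.04], "grip": 0.04}, {"delta_rot": [0, 0, 0], "linear": [0, 0, 0.04], "grip": 0.04}, {"delta_rot": [0, 0, 0], "linear": [0, 0, 0.03], "grip": 0.04}, {"delta_rot": [0, 0, 0], "linear": [0, 0, 0], "grip": 0.04}]}}

```text
t: 17.2
tool_pos: [0.5006, 0.2944, 0.1899]
tool_rot: [0.089, -3.131, 0.004]
contact_force: [-0.1, -0.3, 0.0]
opening: 0.0399
grip_force: 0.0
```

```bash
python3 -c "
from h import *
go((.505,.2921,.11),(.505,.2921,.05))"
```

```text
pos [0.5006 0.2944 0.1899] yaw_y 93.26 toolz [-0.009 -0.003 -1.   ] t 17.2 F [-0.1 -0.3  0. ] open 0.0399 g 0.0 q [ 0.4  -0.02  1.75  0.    1.41 -1.22]
to (0.505, 0.2921, 0.11) delta [-0.0049 -0.0023  0.0799] rows 2 each [-0.0025 -0.0012  0.04  ]
to (0.505, 0.2921, 0.05) delta [-0.0005  0.0001  0.06  ] rows 2 each [-0.0003  0.0001  0.03  ]
```

Emit:
{"fn": "jog_arm", "kwargs": {"steps": [{"delta_rot": [0, 0, 0], "linear": [-0.002, -0.001, 0.03], "grip": 0.04}, {"delta_rot": [0, 0, 0], "linear": [-0.002, -0.001, 0.03], "grip": 0.04}, {"delta_rot": [0, 0, 0], "linear": [0, 0, 0.01], "grip": 0.04}, {"delta_rot": [0, 0, 0], "linear": [0, 0, 0], "grip": 0.04}, {"delta_rot": [0, 0, 0], "linear": [0, 0, 0], "grip": 0.04}]}}

```text
t: 17.7
tool_pos: [0.5096, 0.2931, 0.1277]
tool_rot: [-0.086, 3.137, 0.002]
contact_force: [1.2, -0.1, -0.3]
opening: 0.0398
grip_force: 0.0
```

```bash
python3 -c "
from h import *
go((.505,.2921,.05))"
```

```text
pos [0.5096 0.2931 0.1277] yaw_y 93.15 toolz [ 0.003  0.001 -1.   ] t 17.7 F [ 1.2 -0.1 -0.3] open 0.0398 g 0.0 q [ 0.4   0.05  1.8   0.    1.29 -1.23]
to (0.505, 0.2921, 0.05) delta [ 0.0049 -0.0009  0.0777] rows 2 each [ 0.0024 -0.0004  0.0388]
```

Emit:
{"fn": "jog_arm", "kwargs": {"steps": [{"delta_rot": [0, 0, 0], "linear": [0.004, -0.001, 0.02], "grip": 0.04}, {"delta_rot": [0, 0, 0], "linear": [0, 0, 0.02], "grip": 0.04}, {"delta_rot": [0, 0, 0], "linear": [0, 0, 0.018], "grip": 0.04}, {"delta_rot": [0, 0, 0], "linear": [0, 0, 0.012], "grip": 0.04}, {"delta_rot": [0, 0, 0], "linear": [0, 0, 0.006], "grip": 0.04}, {"delta_rot": [0, 0, 0], "linear": [0, 0, 0], "grip": 0.04}, {"delta_rot": [0, 0, 0], "linear": [0, 0, 0], "grip": 0.04}]}}

```text
t: 18.4
tool_pos: [0.5054, 0.2914, 0.0505]
tool_rot: [-0.086, 3.139, 0.001]
contact_force: [0.2, 0.1, -0.9]
opening: 0.0399
grip_force: 0.0
```

Emit:
{"fn": "jog_arm", "kwargs": {"steps": [{"delta_rot": [0, 0, 0], "linear": [0, 0, 0], "grip": 0.003}, {"delta_rot": [0, 0, 0], "linear": [0, 0, 0], "grip": 0.003}, {"delta_rot": [0, 0, 0], "linear": [0, 0, 0], "grip": 0.003}, {"delta_rot": [0, 0, 0], "linear": [0, 0, 0], "grip": 0.003}, {"delta_rot": [0, 0, 0], "linear": [0, 0, 0], "grip": 0.003}]}}

```text
t: 18.9
tool_pos: [0.5052, 0.2913, 0.0502]
tool_rot: [-0.086, 3.139, 0.001]
contact_force: [-0.9, -0.9, 4.2]
opening: 0.0096
grip_force: 34.3
```

Emit:
{"fn": "jog_arm", "kwargs": {"steps": [{"delta_rot": [0, 0, 0], "linear": [0, 0, -0.01], "grip": 0.003}, {"delta_rot": [0, 0, 0], "linear": [0, 0, -0.02], "grip": 0.003}, {"delta_rot": [0, 0, 0], "linear": [0, 0, -0.03], "grip": 0.003}, {"delta_rot": [0, 0, 0], "linear": [0, 0, -0.03], "grip": 0.003}, {"delta_rot": [0, 0, 0], "linear": [0, 0, -0.03], "grip": 0.003}, {"delta_rot": [0, 0, 0], "linear": [0, 0, -0.02], "grip": 0.003}, {"delta_rot": [0, 0, 0], "linear": [0, 0, 0], "grip": 0.003}]}}

```text
t: 19.6
tool_pos: [0.5064, 0.2919, 0.1936]
tool_rot: [-0.086, 3.134, 0.004]
contact_force: [0.7, -0.2, -0.7]
opening: 0.0095
grip_force: 33.6
```

Emit:
{"fn": "jog_arm", "kwargs": {"steps": [{"delta_rot": [0, 0, 0], "linear": [0.001, -0.02, 0], "grip": 0.003}, {"delta_rot": [0, 0, 0], "linear": [0.001, -0.03, 0], "grip": 0.003}, {"delta_rot": [0, 0, 0], "linear": [0.001, -0.03, 0], "grip": 0.003}, {"delta_rot": [0, 0, 0], "linear": [0.001, -0.03, 0], "grip": 0.003}, {"delta_rot": [0, 0, 0], "linear": [0.001, -0.03, 0], "grip": 0.003}, {"delta_rot": [0, 0, 0], "linear": [0.001, -0.03, 0], "grip": 0.003}, {"delta_rot": [0, 0, 0], "linear": [0.001, -0.02, 0], "grip": 0.003}, {"delta_rot": [0, 0, 0], "linear": [0, 0, 0], "grip": 0.003}, {"delta_rot": [0, 0, 0], "linear": [0, 0, 0], "grip": 0.003}]}}

```text
t: 20.5
tool_pos: [0.5072, 0.101, 0.1879]
tool_rot: [0.084, -3.138, -0.001]
contact_force: [-1.8, -0.0, -1.2]
opening: 0.0092
grip_force: 33.6
```

```bash
python3 -c "
from h import *
go((.606,.0085,.153))
a,d=snap('side','s8.png');P=cloud('side',d)
m=(abs(P[...,0]-.51)<.06)&(abs(P[...,1]-.105)<.025)&(P[...,2]>.1)&(P[...,2]<.2)
p=P[m];print(len(p),np.percentile(p,[1,50,99],axis=0).round(4))
c=proj('side',[.52,.12,.15])[0].astype(int)
cv2.imwrite('pics/c8.png',cv2.resize(a[c[1]-90:c[1]+90,c[0]-90:c[0]+90],(500,500))[:,:,::-1])"
```

```text
pos [0.5072 0.101  0.1879] yaw_y 93.08 toolz [-0.002  0.    -1.   ] t 20.5 F [-1.8 -0.  -1.2] open 0.0092 g 33.6 q [ 0.05 -0.18  1.91  0.    1.42 -1.57]
to (0.606, 0.0085, 0.153) delta [-0.0937 -0.0977  0.0346] rows 3 each [-0.0312 -0.0326  0.0115]
410 [[0.4674 0.0965 0.1433]
 [0.5015 0.106  0.1721]
 [0.5425 0.116  0.1993]]
```

View pics/c8.png

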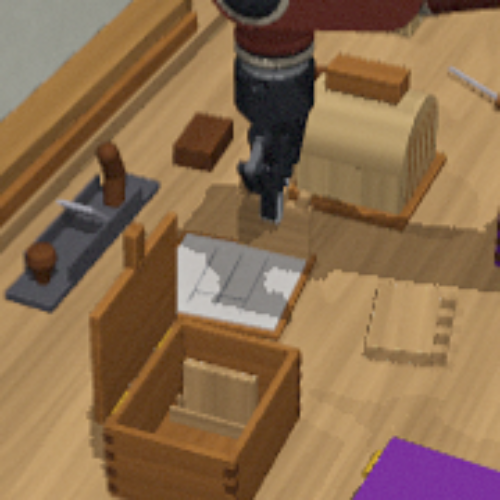

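The template hangs upright in the gripper (crop about (275,215)), the blank is still in the box, and the lid is upright. Now the move over the sheet.

Emit:
{"fn": "jog_arm", "kwargs": {"steps": [{"delta_rot": [0, 0, 0], "linear": [-0.0104, -0.0109, 0.004], "grip": 0.003}, {"delta_rot": [0, 0, 0], "linear": [-0.0208, -0.0217, 0.008], "grip": 0.003}, {"delta_rot": [0, 0, 0], "linear": [-0.0208, -0.0217, 0.008], "grip": 0.003}, {"delta_rot": [0, 0, 0], "linear": [-0.0208, -0.0217, 0.008], "grip": 0.003}, {"delta_rot": [0, 0, 0], "linear": [-0.0208, -0.0217, 0.007], "grip": 0.003}, {"delta_rot": [0, 0, 0], "linear": [0, 0, 0], "grip": 0.003}, {"delta_rot": [0, 0, 0], "linear": [0, 0, 0], "grip": 0.003}, {"delta_rot": [0, 0, 0], "linear": [0, 0, 0], "grip": 0.003}]}}

```text
t: 21.35
tool_pos: [0.6066, 0.0092, 0.1541]
tool_rot: [0.087, -3.14, -0.0]
contact_force: [-0.1, 0.5, -0.6]
opening: 0.0094
grip_force: 33.6
```

```bash
python3 -c "
from h import *
go((.606,.0085,.153))
a,d=snap('side');P=cloud('side',d)
m=(abs(P[...,0]-.606)<.06)&(abs(P[...,1]-.01)<.025)&(P[...,2]>.08)&(P[...,2]<.165)
p=P[m];print(len(p),np.percentile(p,[0,1,5,50,99],axis=0).round(4))"
```

```text
pos [0.6066 0.0092 0.1541] yaw_y 93.19 toolz [-0.  0. -1.] t 21.35 F [-0.1  0.5 -0.6] open 0.0094 g 33.6 q [-0.11  0.07  1.73  0.    1.35 -1.73]
to (0.606, 0.0085, 0.153) delta [ 0.0006 -0.0007  0.0011] rows 1 each [ 0.0006 -0.0007  0.0011]
356 [[ 0.5649 -0.0013  0.1075]
 [ 0.5659  0.0019  0.1114]
 [ 0.5677  0.0068  0.1137]
 [ 0.5985  0.0139  0.1373]
 [ 0.641   0.0242  0.1641]]
```

Emit:
{"fn": "jog_arm", "kwargs": {"steps": [{"delta_rot": [0, 0, 0], "linear": [0, 0, 0.001], "grip": 0.003}, {"delta_rot": [0, 0, 0], "linear": [0, 0, 0], "grip": 0.003}, {"delta_rot": [0, 0, 0], "linear": [0, 0, 0], "grip": 0.003}, {"delta_rot": [0, 0, 0], "linear": [0, 0, 0], "grip": 0.003}, {"delta_rot": [0, 0, 0], "linear": [0, 0, 0], "grip": 0.003}]}}

```text
t: 21.9
tool_pos: [0.6068, 0.0086, 0.1534]
tool_rot: [-0.086, 3.14, 0.0]
contact_force: [-0.0, -0.9, -0.3]
opening: 0.0095
grip_force: 33.6
```

```bash
python3 -c "
from h import *
go();print(ctrl.finish_job())"
```

```text
pos [0.6068 0.0086 0.1534] yaw_y 93.14 toolz [ 0.  0. -1.] t 21.9 F [-0.  -0.9 -0.3] open 0.0095 g 33.6 q [-0.11  0.07  1.73  0.    1.34 -1.73]
the job is handed in; nothing more can be done
None
```

I handed the job in at 21.9 s: the block lies level on the crown (within 0.5°), the lid stands open about 1.5° short of upright, and the arm is holding the dovetail template upright and still, about 10 cm above the middle of the sheet.

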